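# Release the lid of the locked die carrier

### The arm

A 6-joint arm with a two-finger parallel gripper is mounted at the origin on a cart in front of the work surface, level with it; the furniture and walls round the work are solid. World frame = base frame: x ahead of the robot, y to its left, z up, the work surface at z = 0. Lengths are in m, angles in rad, forces in N, time in s.
With the tool pointing down it reaches from about 0.35 to 0.975 m from the base axis. Payload 4.9 kg.
Tool frame: the origin (TCP) lies midway between the tips of the shut fingers; the grasp point (between the pads) lies 19 mm behind it; z points along the fingers, y is the line along which they close (so a half turn about z gives the same grasp; the last joint's range is limited). The gripper opens to 85 mm and grips with 20 to 120 N. Pads are 22 mm wide; open, the fingers measure 114 mm over their backs; the gripper's body (76 mm by 85 mm) begins 54 mm behind the grasp point. The pads swing forward as they close: fully open they stand 13 mm farther back than shut.
Start: joints at [1.1, 0.053, 1.613, -0, 1.476, -0.119], TCP at [0.215, 0.587, 0.231] pointing down, gripper open.
Joint ranges: [-3.01, 3.01], [-1.01, 2.22], [0.06, 2.58], [-1.02, 4.17], [0.09, 2.62], [-3.14, 3.14]. Speed limits (rad/s): [2.57, 2.57, 3.14, 3.14, 3.14, 3.14].

### API

Orientations are given as a rotation vector (axis times angle).
In Python, from station import ctrl, optics, job gives the robot as it stands.
- The arm moves only by the shell command python3 -m jog 'ROWS' [OPENING] [FORCE]. ROWS is JSON, a list of rows, each a list of 2 entries, a list of its own where there are three numbers: the shift along the tool's x, y, z in m, then the turn, a rotation vector about the tool's x, y, z in rad. A call has 1 to 5 rows; each row is the pose to reach, as a shift and turn from the pose commanded when the call began, along the tool's axes at that moment; what a row does not reach only later rows make up. A row lasts 1/10 s, in which the tool goes at most 50 mm and 8.59 degrees, less where a joint would pass 70% of its speed; a pose out of reach is approached as far as the arm can. A call with a gripper value outside its range is refused whole. OPENING is the opening, from 0 (shut) to 1 (fully open), set as the call begins (- or left out, the last holds). The fingers move at their own pace and stop on an object; FORCE is the grip in N (left out, the last holds). Time passes only in rows, so rows that repeat a pose let the fingers close. It gives the time, the measured TCP pose, the force, the opening and the grip force at its end, in the units of the state.
- ctrl.get_obs(): the state, without advancing time (a new reading comes with each control period).
- optics.get_image(name): name is "scene" or "side" or "wrist"; returns a dict with "image" (384x512x3 uint8, blue, green, red), "fx", "fy", "cx", "cy" (pixels), "D" ([k1, k2, p1, p2, k3] as OpenCV has them; the pictures are not rectified), "rvec" (rotation vector, rad) and "tvec" (3), from world to camera coordinates, as OpenCV has them; the wrist camera has in their place "mount" (4x4, takes a point from camera to tool coordinates, whose origin is the TCP and whose axes are the flange's). Camera axes: x right, y down, z forward; pixel columns grow to the right and rows downward; lengths in m; the calibration is good to about 2 mm. A picture is of the moment at which its call begins: read the wrist's pose just before it. There is no depth.
- job.finish_job(): hands the job in; it is judged then, once.
The state is a dict: "t": time; "q": joint angles; "dq": joint speeds; "effort": joint torques, N m; "tool_pos": TCP position; "tool_rot": TCP orientation; "contact_force": force on the tool from outside, world axes, zero at the start; "wrist_torque": the same for the moment, N m; "opening": finger opening in m; "grip_force": force on a finger pad.
Only numpy, scipy, OpenCV 4.12 (cv2) and the standard library are available. Lean on these libraries where they do the work, as an engineer would, in place of code of your own. Each camera call takes 0.05 s, during which the arm holds its last target. There are 200 camera calls.

### The job

Free the lid of the die carrier: push the lock bolt that sticks out of its left side fully home, then press both release buttons together with the two fingertips and keep them both held down until the damped lid has come up to its stop by itself. Then let the buttons spring back and move clear; pick nothing up and leave everything else on the table where it is.

Things in the scene. Friction and masses are not known exactly. Their poses are not given: they have to be found in the camera images.
- carrier: the die carrier: low aluminium case with a clear-windowed lid over two chip trays, fixed to the table. Origin on the table under it; own frame: front -x (towards the robot, yaw 0 to -0.4 rad), +y its left, z up. Spans x -108 to +69, y -66 to +66 mm. Grey latch housing with buttons and bolt: x -108 to -46, 38 mm high; lid behind it, x -46 to +65, top at 54 mm when shut
- bolt_end (a point): outer end, on its axis, of the lock bolt: a round steel rod 11 mm thick running across the latch housing along the carrier's y, at carrier x -86 mm, 20 mm above the table. Locked, it sticks out about 15 mm from the housing's left side; pushed home, 1 mm. Push it level towards the carrier's -y
- lock_bolt (a joint): travel of the lock bolt, m: 0 to 0.002 at the start (locked), grows as it is pushed in from the left, 0.014 fully home at its stop. Takes about 2 N and stays where it is left. Until home it blocks both buttons
- release_left_top (a point): centre of the top of the left release button: oblong black cap, 22 mm along x by 28 mm along y, top 48 mm above the table and 10 mm above the housing, at carrier x -86, y +30 mm. The buttons are 60 mm apart between centres, 32 mm between near edges
- release_right_top (a point): the same for the right release button, at carrier x -86, y -30 mm
- release_left (a joint): travel of the left button in m, 0 up to 0.006 fully down; sprung, straight down, about 2 N to start and 5 N at the bottom; springs back when let go. Its catch lets the lid go at about 4 mm, so press it right down
- release_right (a joint): the same for the right button
- lid (a joint): lid angle, rad: 0 shut, 0.40 at its stop (front edge 43 mm higher). Hinged at its far edge; two catches hold it, one to each button. When both are drawn back a damped spring lifts it in about 2 s; a button let up in its first few mm catches it again, later its catch snaps back in the way of the lid
- lid_front (a point): middle of the top front edge of the lid. Over this edge reach the two steel catches, at carrier x -56 to -41 mm, 14 mm wide, behind the buttons (y -30 and +30), up to 58 mm above the table; they tip 8 mm towards the buttons when these are pressed
- aperture_case: bystander: closed flat plastic case, 101 x 148 x 36 mm, loose; origin at the centre of its underside. It and the carrier stand on the table's near part, one to the left and the other to the right of the tall sampler cabinet, either way round
- petri_b: bystander: closed petri dish, 60 mm across, 16 mm high, loose; origin at the centre of its underside
- tweezers_a: bystander: steel tweezers, 125 mm long, 9 mm high, loose; origin at mid-length on the table
- vial_b: bystander: capped sample vial, 24 mm across, 48 mm high, loose; origin at the centre of its underside
- blade_box: bystander: small carton, 32 x 58 x 18 mm; loose, far back on the left
- loupe: bystander: black eye loupe, 36 mm across and high, loose

How it is judged:
On the way, in this order (a step that is already met when the one before it is completed fails the run):
1. the lock bolt is pushed home while the lid is shut (value of joint lock_bolt above 0.012 m and value of joint lid below 0.05 rad), for 0.1 s.
2. both buttons are held down by the fingers at the same time, with the lid still low (value of joint each of release_left, release_right above 0.0035 m and contact force between the fingers and release_left above 0.5 N and contact force between the fingers and release_right above 0.5 N and value of joint lid below 0.25 rad), for 0.2 s.
3. both buttons are still held down when the lid has risen nearly to its stop (value of joint each of release_left, release_right above 0.0035 m and value of joint lid above 0.36 rad), for 0.1 s.
At the end, for the whole second after the job is handed in: The lock bolt is home (over 12 of its 14 mm), the lid stands at its stop (over 0.36 of 0.40 rad) and both buttons are up again (within 1 mm). On the way both buttons were held down together (over 3.5 mm) from before the lid rose until it was over 0.36 rad (value of joint lock_bolt above 0.012 m and value of joint lid above 0.36 rad and value of joint each of release_left, release_right below 0.001 m); the robot touches nothing.
It fails at once if a button is let up while the lid is on its way up (value of joint lid between 0.08 and 0.34 rad and value of joint any of release_left, release_right below 0.002 m).
It fails at once if a finger or the arm raises or holds the lid (contact force between any of the arm, the fingers and lid above 2 N).
It fails at once if the aperture case is moved or lifted (distance of aperture_case from where it was at the start of the episode above 0.015 m).
It fails at once if another bystander is moved, lifted or tipped over (distance of any of petri_b, tweezers_a, vial_b, blade_box, loupe from where it was at the start of the episode above 0.015 m or angle between vial_b's own z axis and vertical above 0.5 rad).
It also fails if it takes over 48 s, if anything falls off the work surface, if the arm or the gripper's body presses on something with over 40 N, if the wrist force passes 120 N, or if a joint passes its speed limit or range.

## Working session

There is one attempt and no reset: what is moved stays moved. The work goes in short steps, Python scripts to look and compute and a shell command to move; the robot and the scene stay as the last step left them, time stands still between calls to the robot, and variables do not carry over. Pictures are saved under pics/ and viewed, at most 10 in all, crops included, and the job is handed in when it is done.

```bash
mkdir -p pics; ls; python3 - <<'E'
from station import ctrl, optics
import cv2, numpy as np
o=ctrl.get_obs(); print(o)
for n in ("scene","side"):
    r=optics.get_image(n); cv2.imwrite(f"pics/{n}0.png",r["image"])
    print(n,{k:v for k,v in r.items() if k!="image"})
    np.save(f"{n}0.npy",r,allow_pickle=True)
E
```

```text
pics
{'t': 0.0, 'q': array([ 1.10000886e+00,  5.33548062e-02,  1.61430079e+00, -1.67519581e-05,
        1.47598256e+00, -1.19000849e-01]), 'dq': array([ 4.99821713e-04, -1.09179636e-05,  9.17367522e-04, -3.57535262e-04,
       -1.26066018e-03,  1.02638161e-03]), 'effort': array([ 4.06597937e-04, -3.93671250e+01, -3.70182967e+01, -1.88840193e-05,
        7.09085914e-03, -1.53644470e-05]), 'tool_pos': array([0.21508025, 0.58616447, 0.23006023]), 'tool_rot': array([-5.49636197e-01, -3.09254914e+00,  3.08141469e-03]), 'contact_force': array([1.03310713, 0.43854272, 0.13822415]), 'wrist_torque': array([-0.0146254 ,  0.01846917,  0.00878646]), 'grip_force': 0.0, 'opening': 0.0851222992049044}
scene {'fx': 384.31026455325855, 'fy': 384.31026455325855, 'cx': 258.3369025651894, 'cy': 191.29764017849214, 'D': array([0.02261128, 0.        , 0.        , 0.        , 0.        ]), 'rvec': array([ 2.06821086, -1.14058394,  0.50856495]), 'tvec': array([-0.38154925,  0.3552677 ,  0.65416752])}
side {'fx': 443.2114149535689, 'fy': 443.2114149535689, 'cx': 249.1072533313427, 'cy': 188.38319279495695, 'D': array([-0.17663941,  0.        ,  0.        ,  0.        ,  0.        ]), 'rvec': array([ 2.26886367,  0.05986777, -0.02499756]), 'tvec': array([-0.57305508, -0.03400567,  1.15010146])}
```

View pics/scene0.png

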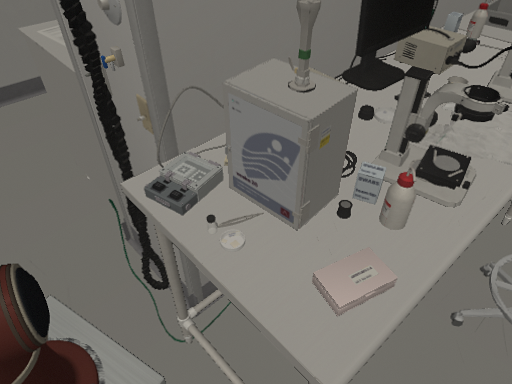

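View pics/side0.png

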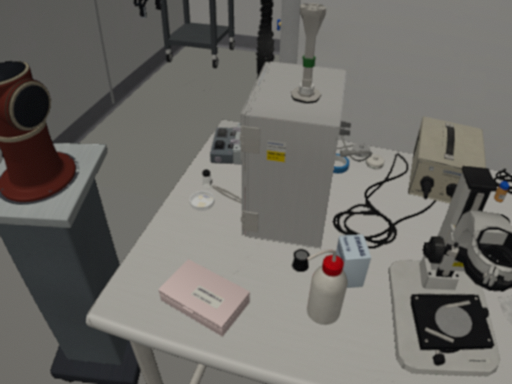

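The scene picture shows the carrier left of the cabinet around pixel (183,182), with the buttons at about (157,187) and (173,194). The vial is at (211,223), the petri dish at (233,241) and the tweezers at (240,218). The side view mostly hides the carrier behind the cabinet. Next I'll zoom in.

```bash
python3 - <<'E'
import cv2, numpy as np
r=np.load("scene0.npy",allow_pickle=True).item()
im=r["image"][145:265,120:280]
cv2.imwrite("pics/crop0.png",cv2.resize(im,None,fx=5,fy=5,interpolation=cv2.INTER_CUBIC))
K=np.array([[r["fx"],0,r["cx"]],[0,r["fy"],r["cy"]],[0,0,1]])
R,_=cv2.Rodrigues(r["rvec"]); C=-R.T@r["tvec"]; print("cam",C)
def ray(u,v,z):
    p=cv2.undistortPoints(np.array([[[u,v]]],float),K,r["D"])[0,0]
    d=R.T@np.array([p[0],p[1],1]); return C+d*(z-C[2])/d[2]
for n,u,v,z in [("bl",157,187,.048),("br",173,194,.048),("vial",211,231,0),("petri",233,241,.016),("tw",240,218,0)]: print(n,ray(u,v,z).round(3))
E
```

```text
cam [-0.00629408 -0.45344726  0.70290545]
bl [0.482 0.16  0.048]
br [0.484 0.108 0.048]
vial [ 0.468 -0.019  0.   ]
petri [ 0.46  -0.092  0.016]
tw [ 0.542 -0.055  0.   ]
```

View pics/crop0.png

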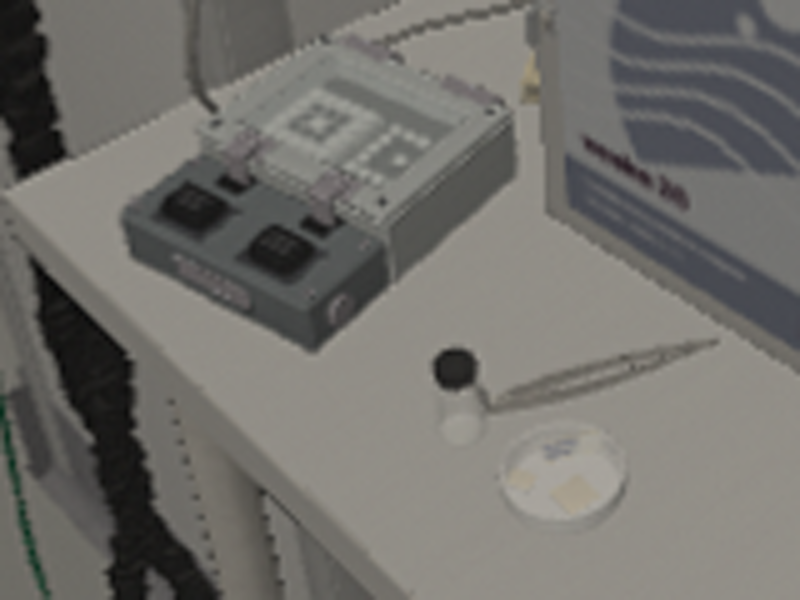

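The crop shows the carrier clearly, with the housing's front-right corner at crop (313,352) and the button tops at (195,200) and (283,243). The bolt is on the hidden far side. I'll fit the carrier pose to its corners.

```bash
cat > fit.py <<'E'
import cv2, numpy as np
from scipy.optimize import least_squares
def fit(r,pts,p0=(.57,.13,-.1)):
    K=np.array([[r["fx"],0,r["cx"]],[0,r["fy"],r["cy"]],[0,0,1]])
    X=np.array([p[0] for p in pts],float)/1000; U=np.array([p[1] for p in pts],float)
    def proj(p,X):
        c,s=np.cos(p[2]),np.sin(p[2])
        W=X@np.array([[c,s,0],[-s,c,0],[0,0,1]])+[p[0],p[1],0]
        return cv2.projectPoints(W,r["rvec"],r["tvec"],K,r["D"])[0][:,0]
    s=least_squares(lambda p:(proj(p,X)-U).ravel(),p0,loss="soft_l1",x_scale=[.1,.1,.3])
    return s.x,proj(s.x,X)-U
E
python3 - <<'E'
import numpy as np
from fit import fit
r=np.load("scene0.npy",allow_pickle=True).item()
c=[((-108,-66,0),(313,352)),((-108,-66,38),(313,312)),((-108,66,38),(124,215)),((-108,66,0),(130,254)),((-46,-66,0),(390,283)),
((-86,30,48),(195,202)),((-86,-30,48),(283,245)),((69,-66,0),(515,175)),((-46,-66,54),(378,215))]
x,e=fit(r,[(a,(120+(u+.5)/5-.5,145+(v+.5)/5-.5)) for a,(u,v) in c])
print(x.round(4)); print(e.round(1).tolist())
a=x[2];R=np.array([[np.cos(a),-np.sin(a)],[np.sin(a),np.cos(a)]])
for n,p in dict(bolt=(-86,81),L=(-86,30),Rr=(-86,-30),mid=(-86,0)).items(): print(n,(R@(np.array(p)/1000)+x[:2]).round(4))
E
python3 - <<'E'
from station import optics
r=optics.get_image("wrist"); print({k:v for k,v in r.items() if k!="image"})
E
```

```text
[ 0.5768  0.1345 -0.0092]
[[0.9, 1.9], [-1.1, -0.8], [-1.9, -0.6], [-0.3, 2.2], [1.1, 1.5], [-0.6, -0.6], [-0.7, -0.8], [2.1, -0.6], [1.3, -0.2]]
bolt [0.4916 0.2163]
L [0.4911 0.1653]
Rr [0.4905 0.1053]
mid [0.4908 0.1353]
{'fx': 268.9137900985589, 'fy': 268.9137900985589, 'cx': 252.93826662844893, 'cy': 188.74605963175296, 'D': array([-0.04621328,  0.        ,  0.        ,  0.        ,  0.        ]), 'mount': array([[-2.44410868e-03, -9.56875524e-01, -2.90487964e-01,
         7.40977217e-02],
       [ 9.99996073e-01, -2.73709531e-03,  6.02298356e-04,
         7.37727682e-04],
       [-1.37141780e-03, -2.90485351e-01,  9.56878456e-01,
        -1.42383651e-01],
       [ 0.00000000e+00,  0.00000000e+00,  0.00000000e+00,
         1.00000000e+00]])}
```

```bash
cat > go.py <<'E'
import sys, numpy as np
from scipy.spatial.transform import Rotation as R
from station import ctrl
# usage: go.py x y z az  -> shift/turn in tool axes to bring the TCP there, pointing down, tool y at azimuth az (rad)
x,y,z,az=map(float,sys.argv[1:5]); o=ctrl.get_obs()
r0=R.from_rotvec(o["tool_rot"]); c,s=np.cos(az),np.sin(az)
r1=R.from_matrix(np.array([[-s,c,0],[c,s,0],[0,0,-1]]).T @ np.eye(3) if 0 else np.column_stack([[-s,c,0],[c,s,0],[0,0,-1]]))
print("pos",o["tool_pos"].round(4),"az",np.arctan2(*r0.as_matrix()[[1,0],1]).round(4),"q",o["q"].round(2),"F",o["contact_force"].round(1),"op",o["opening"].round(3),"t",o["t"])
print("shift",r0.inv().apply(np.array([x,y,z])-o["tool_pos"]).round(4).tolist(),"turn",(r0.inv()*r1).as_rotvec().round(4).tolist())
E
sed -i 's/^r1=.*/r1=R.from_matrix(np.column_stack([[-s,c,0],[c,s,0],[0,0,-1]]))/' go.py
python3 go.py .45 .17 .27 1.5616
```

```text
Traceback (most recent call last):
  File "go.py", line 8, in <module>
    print("pos",o["tool_pos"].round(4),"az",np.arctan2(*r0.as_matrix()[[1,0],1]).round(4),"q",o["q"].round(2),"F",o["contact_force"].round(1),"op",o["opening"].round(3),"t",o["t"])
                                                                                                                                                   ^^^^^^^^^^^^^^^^^^
AttributeError: 'float' object has no attribute 'round'
```

```bash
sed -i 's/o\["opening"\].round(3)/round(o["opening"],3)/' go.py
python3 go.py .45 .17 .27 1.5616
```

```text
pos [0.2151 0.5863 0.2303] az 1.219 q [ 1.1   0.05  1.61 -0.    1.48 -0.12] F [ 0.6 -0.3  0.2] op 0.085 t 0.15
shift [-0.3639, -0.3099, -0.0392] turn [-0.0015, -0.0005, -0.3426]
```

```bash
python3 -m jog '[[[-0.364,-0.310,-0.040],[0,0,-0.343]],[[-0.364,-0.310,-0.040],[0,0,-0.343]],[[-0.364,-0.310,-0.040],[0,0,-0.343]],[[-0.364,-0.310,-0.040],[0,0,-0.343]],[[-0.364,-0.310,-0.040],[0,0,-0.343]]]' 0
python3 go.py .45 .17 .27 1.5616
```

```text
t: 0.65
tool_pos: [0.3373, 0.3693, 0.2518]
tool_rot: [-0.013, -3.142, 0.0]
contact_force: [0.9, 0.1, 0.3]
opening: 0.0122
grip_force: 0.0
pos [0.3373 0.3693 0.2518] az 1.5627 q [ 0.68 -0.26  1.87 -0.    1.53 -0.88] F [0.9 0.1 0.3] op 0.012 t 0.65
shift [-0.1143, -0.1984, -0.0181] turn [-0.0003, -0.0001, 0.0011]
```

```bash
python3 -m jog '[[[-0.114,-0.198,-0.018],[0,0,0]],[[-0.114,-0.198,-0.018],[0,0,0]],[[-0.114,-0.198,-0.018],[0,0,0]],[[-0.114,-0.198,-0.018],[0,0,0]],[[-0.114,-0.198,-0.018],[0,0,0]]]'
python3 -m jog '[[[0,0,0],[0,0,0]],[[0,0,0],[0,0,0]],[[0,0,0],[0,0,0]]]' >/dev/null
python3 go.py .45 .17 .27 1.5616
python3 - <<'E'
from station import ctrl, optics
import cv2, numpy as np
from scipy.spatial.transform import Rotation as R
o=ctrl.get_obs(); r=optics.get_image("wrist")
T=np.eye(4); T[:3,:3]=R.from_rotvec(o["tool_rot"]).as_matrix(); T[:3,3]=o["tool_pos"]
M=np.linalg.inv(T@r["mount"]); r["rvec"]=cv2.Rodrigues(M[:3,:3])[0]; r["tvec"]=M[:3,3]
np.save("wrist1.npy",r,allow_pickle=True)
cv2.imwrite("pics/wrist1.png",cv2.resize(r["image"],None,fx=1.5,fy=1.5,interpolation=cv2.INTER_CUBIC))
E
```

```text
t: 1.15
tool_pos: [0.4503, 0.1692, 0.2702]
tool_rot: [0.018, 3.141, -0.001]
contact_force: [-0.5, 1.0, 0.0]
opening: -0.0003
grip_force: 0.0
pos [0.4487 0.1728 0.2697] az 1.563 q [ 0.21 -0.32  1.89  0.    1.58 -1.35] F [0.9 1.  0.3] op -0.0 t 1.45
shift [-0.0013, -0.0028, -0.0003] turn [0.0002, -0.0007, 0.0014]
```

View pics/wrist1.png

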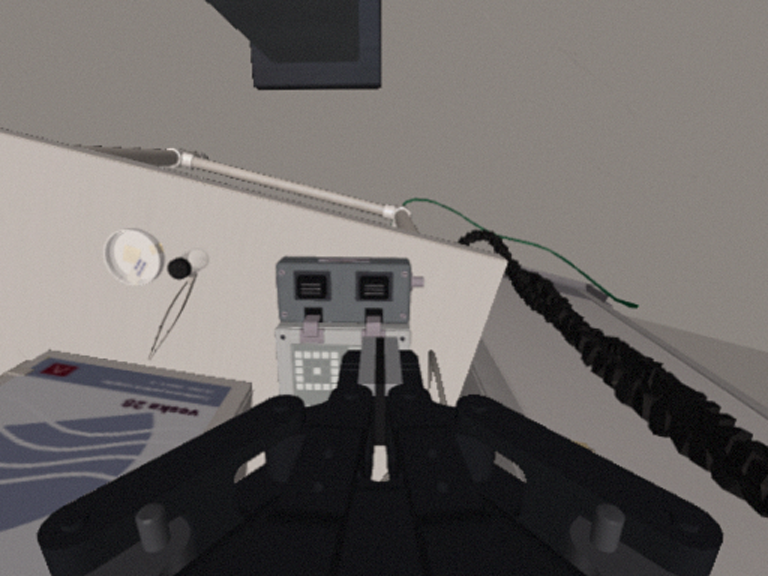

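The wrist view shows the buttons at (313,287) and (375,287), the bolt sticking out to (424,282), and free table to its right. I'll zoom in to get a precise fit.

```bash
python3 - <<'E'
import cv2, numpy as np
r=np.load("wrist1.npy",allow_pickle=True).item()
cv2.imwrite("pics/wcrop1.png",cv2.resize(r["image"][160:235,175:300],None,fx=6,fy=6,interpolation=cv2.INTER_CUBIC))
E
```

```text
(no output)
```

View pics/wcrop1.png

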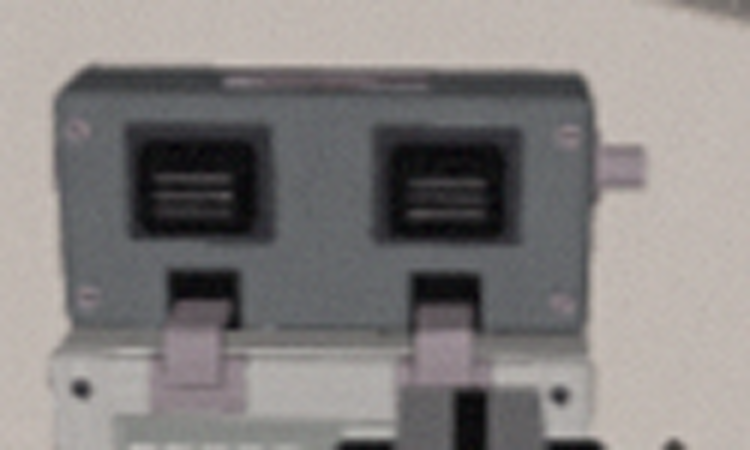

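```bash
python3 - <<'E'
import numpy as np
from fit import fit
r=np.load("wrist1.npy",allow_pickle=True).item()
c=[((-108,-66,38),(57,96)),((-108,66,38),(594,98)),((-46,-66,38),(70,328)),((-46,66,38),(588,330)),((-86,30,48),(447,191)),((-86,-30,48),(196,189)),((-86,81,20),(645,167)),((-108,66,0),(585,72)),((-108,-66,0),(90,66))]
x,e=fit(r,[(a,(175+(u+.5)/6-.5,160+(v+.5)/6-.5)) for a,(u,v) in c],(.577,.134,0))
print(x.round(4)); print(e.round(1).tolist())
a=x[2];R=np.array([[np.cos(a),-np.sin(a)],[np.sin(a),np.cos(a)]])
for n,p in dict(bolt=(-86,81),L=(-86,30),Rr=(-86,-30),mid=(-86,0)).items(): print(n,(R@(np.array(p)/1000)+x[:2]).round(4))
E
```

```text
[ 0.5761  0.1365 -0.019 ]
[[-1.5, -0.5], [0.9, -0.1], [-0.9, 0.9], [0.6, 1.3], [0.1, 0.9], [-0.2, 0.9], [0.9, -0.4], [0.5, -1.7], [-1.0, -1.4]]
bolt [0.4917 0.2191]
L [0.4907 0.1681]
Rr [0.4896 0.1081]
mid [0.4901 0.1381]
```

```bash
python3 -m jog '[[[-0.041,0.045,0],[0,0,0.008]],[[-0.042,0.095,0.03],[0,0,0.008]],[[-0.042,0.095,0.08],[0,0,0.008]],[[-0.042,0.095,0.13],[0,0,0.008]],[[-0.042,0.095,0.16],[0,0,0.008]]]'
python3 -m jog '[[[0,0,0],[0,0,0]],[[0,0,0],[0,0,0]]]' >/dev/null
python3 go.py .4917 .262 .014 1.555
```

```text
t: 2.0
tool_pos: [0.4899, 0.2683, 0.1067]
tool_rot: [-0.021, -3.139, 0.002]
contact_force: [0.6, 0.2, -0.7]
opening: 0.0
grip_force: 0.0
pos [0.4915 0.2675 0.1102] az 1.5555 q [ 0.37  0.    1.87  0.    1.27 -1.19] F [0.5 0.7 0.6] op -0.0 t 2.2
shift [-0.0004, -0.0055, 0.0962] turn [-0.0003, -0.001, 0.0005]
```

```bash
python3 -m jog '[[[0,-0.003,0.03],[0,0,0]],[[0,-0.003,0.06],[0,0,0]],[[0,-0.003,0.08],[0,0,0]],[[0,-0.003,0.095],[0,0,0]],[[0,-0.003,0.095],[0,0,0]]]'
python3 go.py .4917 .234 .014 1.555
```

```text
t: 2.7
tool_pos: [0.4924, 0.264, 0.0155]
tool_rot: [0.026, 3.141, 0.0]
contact_force: [0.4, 0.0, 0.0]
opening: 0.0002
grip_force: 0.0
pos [0.4924 0.264  0.0155] az 1.5542 q [ 0.36  0.13  1.92  0.    1.09 -1.2 ] F [0.4 0.  0. ] op 0.0 t 2.7
shift [0.0002, -0.03, 0.0015] turn [0.0001, 0.0002, -0.0008]
```

Now I'll push in small steps and watch the force.

```bash
python3 -m jog '[[[0,-0.008,0],[0,0,0]],[[0,-0.016,0],[0,0,0]],[[0,-0.024,0],[0,0,0]],[[0,-0.030,0],[0,0,0]],[[0,-0.030,0],[0,0,0]]]'
python3 -m jog '[[[0,-0.003,0],[0,0,0]],[[0,-0.006,0],[0,0,0]],[[0,-0.006,0],[0,0,0]]]'
python3 -m jog '[[[0,-0.002,0],[0,0,0]],[[0,-0.004,0],[0,0,0]],[[0,-0.004,0],[0,0,0]]]'
```

```text
t: 3.2
tool_pos: [0.4918, 0.2328, 0.0154]
tool_rot: [0.028, 3.141, 0.0]
contact_force: [0.4, -1.0, -0.4]
opening: -0.0004
grip_force: 0.0
t: 3.5
tool_pos: [0.4915, 0.2277, 0.0151]
tool_rot: [0.027, 3.141, 0.001]
contact_force: [0.1, 0.2, -0.1]
opening: -0.0
grip_force: 0.3
t: 3.8
tool_pos: [0.4914, 0.2237, 0.015]
tool_rot: [0.026, 3.141, 0.0]
contact_force: [-0.3, 1.6, -1.1]
opening: 0.0002
grip_force: 0.6
```

```bash
python3 -m jog '[[[0,-0.002,0],[0,0,0]],[[0,-0.004,0],[0,0,0]],[[0,-0.004,0],[0,0,0]]]' |sed -n '2p;4p'
python3 -m jog '[[[0,-0.002,0],[0,0,0]],[[0,-0.004,0],[0,0,0]],[[0,-0.004,0],[0,0,0]]]'|sed -n '2p;4p'
python3 -m jog '[[[0,-0.001,0],[0,0,0]],[[0,-0.002,0],[0,0,0]],[[0,-0.002,0],[0,0,0]]]'|sed -n '2p;4p'
```

```text
tool_pos: [0.4913, 0.2195, 0.015]
contact_force: [-1.0, 1.3, 0.8]
tool_pos: [0.4913, 0.2165, 0.0151]
contact_force: [1.7, 4.6, -0.3]
tool_pos: [0.4913, 0.2164, 0.0152]
contact_force: [0.3, 12.6, -2.1]
```

```bash
python3 -m jog '[[[0,-0.001,0],[0,0,0]],[[0,-0.002,0],[0,0,0]],[[0,-0.002,0],[0,0,0]],[[0,-0.002,0],[0,0,0]]]'|sed -n '2p;4p'
python3 -m jog '[[[0,0.02,0],[0,0,0]],[[0,0.040,0],[0,0,0]],[[0,0.045,-0.05],[0,0,0]],[[0,0.045,-0.1],[0,0,0]],[[0,0.045,-0.1],[0,0,0]]]'|sed -n '2p;4p'
python3 go.py .45 .165 .26 1.555
```

```text
tool_pos: [0.4913, 0.2163, 0.0152]
contact_force: [1.2, 19.9, -5.1]
tool_pos: [0.4969, 0.2584, 0.1234]
contact_force: [1.2, 0.2, 1.0]
pos [0.4969 0.2584 0.1234] az 1.5547 q [ 0.35 -0.02  1.87 -0.    1.28 -1.21] F [1.2 0.2 1. ] op 0.0 t 5.6
shift [0.0435, -0.0936, -0.1376] turn [0.0042, 0.0135, -0.0003]
```

```bash
python3 -m jog '[[[0,0,-0.03],[0.004,0.013,0]],[[0.008,-0.045,-0.03],[0.004,0.013,0]],[[0.009,-0.09,-0.02],[0.004,0.013,0]],[[0.009,-0.121,0],[0.004,0.013,0]],[[0.009,-0.121,0.02],[0.004,0.013,0]]]' 0.61|sed -n '2p;4p'
python3 -m jog '[[[0,0,0],[0,0,0]],[[0,0,0],[0,0,0]],[[0,0,0],[0,0,0]]]'|sed -n '2,5p'
python3 - <<'E'
from station import ctrl, optics
import cv2, numpy as np
r=optics.get_image("wrist")
cv2.imwrite("pics/wrist2.png",cv2.resize(r["image"],None,fx=1.5,fy=1.5,interpolation=cv2.INTER_CUBIC))
E
python3 go.py .488 .1375 .06 1.555
```

```text
tool_pos: [0.4809, 0.1326, 0.0945]
contact_force: [-0.6, 0.5, -0.8]
tool_pos: [0.4817, 0.1364, 0.0962]
tool_rot: [-0.025, -3.13, 0.006]
contact_force: [0.6, -0.1, 0.3]
opening: 0.0521
pos [0.4818 0.1365 0.0963] az 1.5551 q [ 0.13 -0.11  2.01 -0.    1.26 -1.43] F [-1.  -1.   0.6] op 0.052 t 6.45
shift [-0.0066, 0.0013, 0.0362] turn [-0.0039, -0.011, 0.0]
```

View pics/wrist2.png

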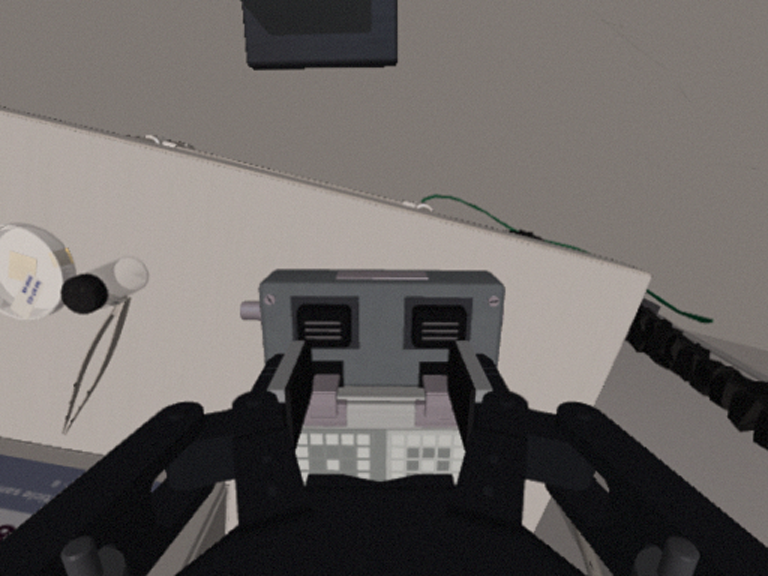

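The bolt now sticks out of the right side at (250,310) and is flush on the left, so it is home. The fingers straddle the buttons symmetrically. Now down onto the buttons.

```bash
python3 -m jog '[[[-0.006,0.001,0.01],[-0.004,-0.011,0]],[[-0.006,0.001,0.03],[-0.004,-0.011,0]],[[-0.006,0.001,0.04],[-0.004,-0.011,0]],[[-0.006,0.001,0.04],[-0.004,-0.011,0]],[[-0.006,0.001,0.04],[-0.004,-0.011,0]]]'|sed -n '2p;4p'
python3 go.py .488 .1375 .05 1.555
python3 -m jog '[[[0,0,0.003],[0,0,0]],[[0,0,0.006],[0,0,0]],[[0,0,0.006],[0,0,0]]]'|sed -n '2p;4p'
```

```text
tool_pos: [0.4867, 0.1369, 0.0555]
contact_force: [0.5, -1.0, 1.2]
pos [0.4867 0.1369 0.0555] az 1.5545 q [ 0.13 -0.05  2.03  0.    1.17 -1.43] F [ 0.5 -1.   1.2] op 0.052 t 6.95
shift [-0.0013, 0.0006, 0.0055] turn [-0.0, -0.0015, -0.0005]
tool_pos: [0.4863, 0.1366, 0.0489]
contact_force: [-0.1, -0.0, 0.1]
```

```bash
for i in 1; do python3 -m jog '[[[0,0,0.002],[0,0,0]],[[0,0,0.004],[0,0,0]],[[0,0,0.004],[0,0,0]]]'|sed -n '2p;4p'; done
python3 -m jog '[[[0,0,0.002],[0,0,0]],[[0,0,0.004],[0,0,0]],[[0,0,0.004],[0,0,0]]]'|sed -n '2p;4p'
```

```text
tool_pos: [0.4863, 0.1366, 0.0448]
contact_force: [-0.6, 1.0, 0.1]
tool_pos: [0.4865, 0.1367, 0.0415]
contact_force: [-2.1, -1.1, 4.2]
```

```bash
python3 -m jog '[[[0,0,0.003],[0,0,0]],[[0,0,0.005],[0,0,0]],[[0,0,0.005],[0,0,0]]]'|sed -n '2p;4p'
python3 -m jog '[[[0,0,0.001],[0,0,0]],[[0,0,0.002],[0,0,0]],[[0,0,0.002],[0,0,0]]]'|sed -n '2p;4p'
```

```text
tool_pos: [0.4866, 0.1367, 0.0385]
contact_force: [-9.6, -1.9, 17.7]
tool_pos: [0.4867, 0.1367, 0.0384]
contact_force: [-16.2, -3.9, 29.7]
```

```bash
python3 - <<'E'
from station import ctrl, optics
import cv2, numpy as np
o=ctrl.get_obs(); print(o["wrist_torque"],o["contact_force"],o["tool_rot"])
a=optics.get_image("wrist")["image"][130:330,140:380]; 
cv2.imwrite("pics/press1.png",cv2.resize(a,None,fx=3,fy=3,interpolation=cv2.INTER_CUBIC))
E
```

```text
[-0.40680881  2.70572087 -0.08242953] [-16.16846556  -3.90310449  29.65223538] [-2.57778199e-02 -3.13668398e+00  1.24720983e-03]
```

View pics/press1.png

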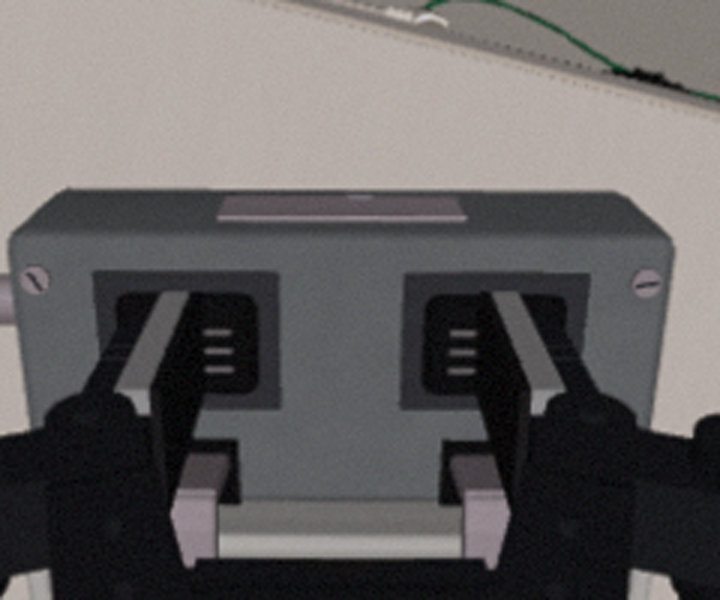

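The fingertips sit centred on both caps, and the force shows a hard stop. I'll hold and see whether the lid comes up.

```bash
for i in 1 2 3; do python3 -m jog '[[[0,0,0],[0,0,0]],[[0,0,0],[0,0,0]],[[0,0,0],[0,0,0]],[[0,0,0],[0,0,0]],[[0,0,0],[0,0,0]]]'|sed -n '2p;4p'; done; python3 - <<'E'
from station import ctrl, optics
import cv2, numpy as np
a=optics.get_image("wrist")["image"][130:330,140:380]; b=optics.get_image("scene")["image"][130:230,110:270]
cv2.imwrite("pics/press2.png",np.vstack([cv2.resize(a,(400,280)),cv2.resize(b,(400,250),interpolation=cv2.INTER_CUBIC)]))
E
```

```text
tool_pos: [0.4867, 0.1367, 0.0384]
contact_force: [-15.5, -3.1, 29.7]
tool_pos: [0.4867, 0.1367, 0.0384]
contact_force: [-14.7, -3.3, 29.4]
tool_pos: [0.4867, 0.1367, 0.0384]
contact_force: [-16.5, -3.2, 30.1]
```

View pics/press2.png

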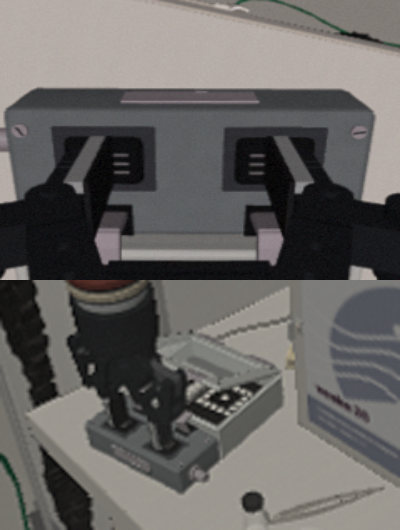

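The scene view shows the lid up with both buttons still held. I'll hold a little longer, then lift straight up.

```bash
for i in 1 2 3 4; do python3 -m jog '[[[0,0,0],[0,0,0]],[[0,0,0],[0,0,0]],[[0,0,0],[0,0,0]],[[0,0,0],[0,0,0]],[[0,0,0],[0,0,0]]]'|sed -n '4p'; done
python3 -m jog '[[[0.004,0,-0.006],[0,0,0]],[[0.005,0,-0.015],[0,0,0]],[[0.006,0,-0.03],[0,0,0]],[[0.01,0,-0.06],[0,0,0]],[[0.02,0,-0.10],[0,0,0]]]'|sed -n '2p;4p'
python3 -m jog '[[[0.01,0,-0.04],[0,0,0]],[[0.03,0,-0.08],[0,0,0]],[[0.05,0.03,-0.1],[0,0,0]],[[0.05,0.07,-0.1],[0,0,0]],[[0.05,0.1,-0.1],[0,0,0]]]'|sed -n '1,2p;4p'
python3 - <<'E'
from station import ctrl, optics
import cv2, numpy as np
b=optics.get_image("scene")["image"][130:270,110:270]; a=optics.get_image("wrist")["image"]
cv2.imwrite("pics/end.png",np.vstack([cv2.resize(b,(400,350),interpolation=cv2.INTER_CUBIC),cv2.resize(a,(400,250))]))
E
```

```text
contact_force: [-14.8, -3.0, 30.4]
contact_force: [-15.6, -2.4, 28.8]
contact_force: [-15.7, -3.1, 30.1]
contact_force: [-15.9, -3.2, 30.3]
tool_pos: [0.4646, 0.1367, 0.1326]
contact_force: [0.0, 0.4, 1.0]
t: 13.1
tool_pos: [0.4182, 0.2394, 0.2354]
contact_force: [0.6, -0.0, -0.6]
```

View pics/end.png

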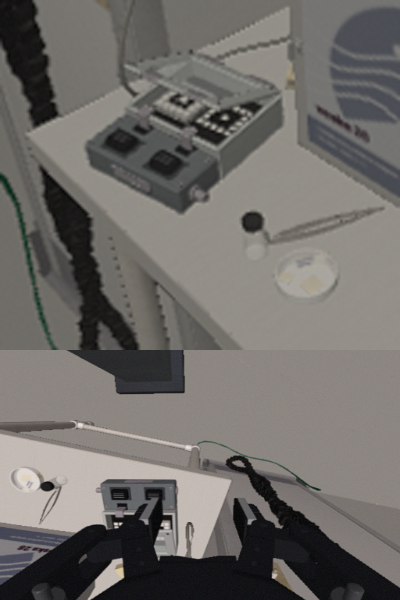

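The lid stands open, both buttons are up, the bolt is home, nothing else on the table has moved, and the arm is clear.

```bash
python3 -m jog '[[[0,0,0],[0,0,0]],[[0,0,0],[0,0,0]],[[0,0,0],[0,0,0]],[[0,0,0],[0,0,0]]]'|sed -n '4p'; python3 -c "from station import job; print(job.finish_job())"
```

```text
contact_force: [0.1, 1.2, -0.2]
the job is handed in; nothing more can be done
None
```

The job is handed in at about 13.5 s of the 48 s; no verdict came back, but the last picture shows the bolt home, the lid up, both buttons sprung back, the arm clear, and the nearby bystanders (vial, petri dish, tweezers) where they were.

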